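# Release the bench length gauge and hold its arm at the set mark

## Robot

A 6-joint arm with a two-finger parallel gripper is mounted at the origin on the work surface. World frame = base frame: x ahead of the robot, y to its left, z up, the work surface at z = 0. Lengths are in m, angles in rad, forces in N, time in s.
With the tool pointing down it reaches from about 0.35 to 0.975 m from the base axis. Payload 17.4 kg.
Tool frame: the origin (TCP) lies midway between the tips of the shut fingers; the grasp point (between the pads) lies 19 mm behind it; z points along the fingers, y is the line along which they close (so a half turn about z gives the same grasp; the last joint's range is limited). The gripper opens to 85 mm and grips with 20 to 120 N. Pads are 22 mm wide; open, the fingers measure 114 mm over their backs; the gripper's body (76 mm by 85 mm) begins 54 mm behind the grasp point. The pads swing forward as they close: fully open they stand 13 mm farther back than shut.
Start: joints at [-1.22, 0.116, 1.442, -0, 1.584, -0.038], TCP at [0.256, -0.625, 0.231] pointing down, gripper open.
Joint ranges: [-2.83, 2.83], [-0.83, 2.19], [0.07, 2.5], [-1.14, 4.28], [0.01, 3], [-2.97, 2.97]. Speed limits (rad/s): [1.89, 1.89, 2.22, 3.14, 3.14, 3.14].

## Interface

Orientations are given as a unit quaternion [x, y, z, w].
In Python, from bench import ctrl gives the robot as it stands.
- The arm moves only by the tool send_rows, never from a script. Its arguments are lists of equal length, an entry for each row: "jaw": the opening, from 0 (shut) to 1 (fully open); "slide": the shift along the world's x, y, z in units of 30 mm (1.0 is 30 mm), a list of three; "turn": the turn about the world's z in units of 5 degrees (1.0 is 5 degrees). In form: {"jaw": [jaw, ...], "slide": [[x, y, z], ...], "turn": [turn, ...]}. A call has 1 to 20 rows; each row shifts and turns the commanded pose from where the row before left it; what a row does not reach is not made up. A row lasts 1/12 s, in which the tool goes at most 41.7 mm and 7.16 degrees, less where a joint would pass 70% of its speed; a pose out of reach is approached as far as the arm can. A call is refused whole if a number of a shift passes 1 or a number of a turn 1, either way. A call with a gripper value outside its range is refused whole. The fingers move at their own pace and stop on an object; the grip force is fixed at half the most. Time passes only in rows, so rows that do not move let the fingers close. It gives the time, the measured TCP pose, the force, the opening and the grip force at its end, in the units of the state.
- ctrl.get_state(): the state, without advancing time (a new reading comes with each control period).
- ctrl.capture(name): name is "side" or "top"; returns the picture (384x512x3 uint8, red, green, blue); there is no depth.
- ctrl.calibration(name): a dict with "K" (3x3 intrinsics, pixels), "R" (3x3) and "t" (3): a world point X has camera coordinates R X + t. Camera axes: x right, y down, z forward; pixel columns grow to the right and rows downward; lengths in m; the calibration is good to about 2 mm. A picture is of the moment at which its call begins. calibration takes no time and is no camera call.
- ctrl.close_job(): hands the job in; it is judged then, once.
Trained networks look in the newest picture that a camera, given by its name, has taken for a name from the list of things; names that differ only in an ending like _2 or _b are one class to them, and where a whole thing is asked for, a point or a joint stands for the part that bears it (a point fixed in the world has none). Each returns a list of dicts, best first, with "score" (0 to 1); they miss things now and then, are a little off and sometimes report something else, mostly with a low value. They report only what shows in the picture. A call takes as long as a camera call.
- ctrl.boxes_of(camera, name): "at" ([x, y, z] in m, in the coordinates of the camera as it stood for that picture, good to about 4 mm: the middle of the surface that is visible of it).
- ctrl.cut_out(camera, name): "mask" (384x512 bool, what is visible of it).
The state is a dict: "t": time; "q": joint angles; "joint_vel": joint speeds; "joint_torque": joint torques, N m; "position": TCP position; "tool_rot": TCP orientation; "wrist_force": force on the tool from outside, world axes, zero at the start; "torque": the same for the moment, N m; "opening": finger opening in m; "finger_force": force on a finger pad.
Only numpy, scipy, OpenCV 4.12 (cv2) and the standard library are available. Lean on these libraries where they do the work, as an engineer would, in place of code of your own. Each camera call takes 0.05 s, during which the arm holds its last target. There are 200 camera calls.

## Task

Set the stop of the bench length gauge for the next cut: press the lock button on the sleeve so that the telescoping arm springs free, then draw the arm out (its upright post is the handle) until its pointer stands in line with the index tab set on the scale, and hold it there. The arm springs back if let go, so finish while still holding the arm, with the pointer at the tab. Leave the index tab and the other things on the bench where they are.

Things in the scene. Friction and masses are not known exactly. Their poses are not given: they have to be found in the camera images.
- gauge: Length gauge fixed to the bench: dark base plate 10 mm thick (x -190..250, y -85..41 mm), aluminium sleeve 44 mm wide (x -175..-10, top 54 mm up; two straps 56 wide, 58 high) and a white scale strip on the -y side, lines every 10 mm (x 50..200). Origin on the bench top below the sleeve's centre line; x = direction in which the arm draws out, z up.
- button_top (a point): Centre of the top face of the lock button: round upright aluminium button, 28 mm in diameter, on top of the sleeve in a dark round bezel 42 mm wide (rim 60 mm above the bench). The face is 70 mm above the bench when up; gauge x = -92.5 mm, y = 0. The only button.
- lock_button (a joint): How far the lock button is pushed down, m: 0 up, 0.007 fully down. It springs up by itself; about 1.4 N starts it, 5.2 N pushes it fully down. From about 0.0045 m down the arm is free.
- post_top (a point): Centre of the top face of the arm's upright post: round black post 26 mm in diameter, 64 mm tall, on the dark head block (30 x 46 mm, top 50 mm above the bench) at the outer end of the arm's steel bar (22 x 22 mm). Post top 114 mm above the bench; gauge x = 50 mm, y = 0 when locked. Axes as the gauge's.
- gauge_arm (a joint): How far the arm is drawn out along the gauge's x, m: 0 locked, 0.15 fully out. Held at 0 until the button is pressed; then a spring pushes it out to about 0.022 (+-0.005) and the button comes up behind it. Beyond that a spring of 60 N/m pulls it back (about 6.5 N at 0.13), so it stays out only while held.
- pointer (a point): Tip of the dark steel pointer blade (4 mm thick, 17 mm long) that sticks out of the head block over the scale. It moves with the arm, at the same gauge x as the post. Axes as the gauge's.
- tab_tip (a point): Tip of the index tab's 4 mm thick dark blade, the mark to reach. The tab is a small dark steel block 20 x 22 x 18 mm with a brass screw, on the outer edge of the scale, its blade pointing across the scale towards the pointer and ending 8 mm short of the pointer's tip line. In line = same gauge x as the pointer. Axes as the gauge's.
- index_tab (a joint): Where the index tab has been set, m, on the same zero as joint gauge_arm: the pointer is in line with the tab when both joints read the same. Between 0.065 and 0.13; it is stiff and must not be shifted.
- channel_offcut: Bystander: red steel channel offcut, 160 x 60 x 30 mm, loose, flat on the bench. Origin under its centre.
- spray_can: Bystander: grey can, 52 mm in diameter, 120 mm tall, standing loose. Origin under its centre.
- spanner: Bystander: steel spanner 160 mm long, lying loose. Origin under its middle.

How it is judged:
By the outcome, as a careful person would: the job done as asked, in the order asked, and still so for the second after the job is handed in, while the arm keeps its last pose, push and grip.
It also fails if it takes over 43 s, if anything falls off the work surface, if the arm or the gripper's body presses on something with over 40 N, if the wrist force passes 120 N, or if a joint passes its speed limit or range.

## Working session

There is one attempt and no reset: what is moved stays moved. The work goes in short steps, Python scripts to look and compute and a tool call to move; the robot and the scene stay as the last step left them, time stands still between calls to the robot, and variables do not carry over. Pictures are saved under pics/ and viewed, at most 10 in all, crops included, and the job is handed in when it is done.

Besides the shell and the picture viewer there is one more tool, called after "Call:" as name([rows], argument=value, ...), one row to a line, values as JSON. send_rows: Moves the arm, as the interface text tells. Its arguments: {"type":"object","properties":{"jaw":{"type":"array"},"slide":{"type":"array"},"turn":{"type":"array"}},"required":["jaw","slide","turn"]}

```bash
mkdir -p pics; cat > h.py <<'E'
from bench import ctrl
import numpy as np, cv2
def w(cam,p):
    c=ctrl.calibration(cam); return np.array(c["R"]).T@(np.array(p)-np.array(c["t"]))
def px(cam,X):
    c=ctrl.calibration(cam); v=np.array(c["K"])@(np.array(c["R"])@np.array(X)+np.array(c["t"])); return v[:2]/v[2]
def ray(cam,uv,z):
    c=ctrl.calibration(cam);R=np.array(c["R"]);t=np.array(c["t"]);o=-R.T@t
    d=R.T@np.linalg.inv(np.array(c["K"]))@np.array([uv[0],uv[1],1.]); return o+d*(z-o[2])/d[2]
def save(cam,n):
    im=ctrl.capture(cam); cv2.imwrite(f"pics/{n}.png",cv2.cvtColor(im,cv2.COLOR_RGB2BGR)); return im
E
python3 - <<'E'
from h import *
np.set_printoptions(precision=4,suppress=True)
for c in("top","side"):
    save(c,c+"0")
    for n in("gauge","button_top","post_top","pointer","tab_tip","spray_can","channel_offcut","spanner"):
        for d in ctrl.boxes_of(c,n)[:2]: print(c,n,round(d["score"],2),w(c,d["at"]),px(c,w(c,d["at"])))
E
```

```text
top gauge 0.9 [0.613  0.047  0.0107] [245.9485 207.7566]
top button_top 0.46 [0.7212 0.0044 0.0059] [263.5617 165.8302]
top button_top 0.4 [ 0.5524 -0.052   0.0732] [287.1214 230.9998]
top post_top 0.98 [0.5874 0.0701 0.0503] [235.3941 216.3395]
top pointer 0.68 [0.5895 0.0696 0.0469] [235.7256 215.6179]
top tab_tip 0.49 [0.6974 0.127  0.0296] [213.9874 172.6365]
top spray_can 0.91 [0.7767 0.1463 0.1244] [201.8169 130.2836]
top channel_offcut 0.87 [0.7222 0.0082 0.0073] [262.0689 165.2905]
top spanner 0.93 [ 0.6782 -0.1562  0.008 ] [327.3527 183.0168]
side gauge 0.94 [0.621  0.1016 0.0078] [251.378 253.976]
side button_top 0.47 [0.5927 0.0877 0.053 ] [267.022 237.545]
side post_top 0.91 [0.5932 0.0885 0.0528] [266.6679 237.8712]
side pointer 0.75 [0.5884 0.0829 0.0486] [269.6711 237.4718]
side tab_tip 0.53 [0.6949 0.1333 0.0284] [210.6974 252.968 ]
side tab_tip 0.45 [0.7711 0.1629 0.0921] [162.6706 236.5818]
side spray_can 0.93 [0.7756 0.1641 0.09  ] [160.3508 237.311 ]
side channel_offcut 0.65 [0.7174 0.0093 0.0097] [220.2117 211.7571]
side spanner 0.6 [ 0.6754 -0.1521  0.0082] [256.3163 168.9374]
```

View pics/top0.png

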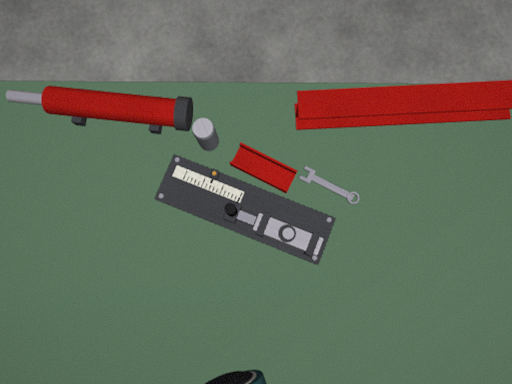

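View pics/side0.png

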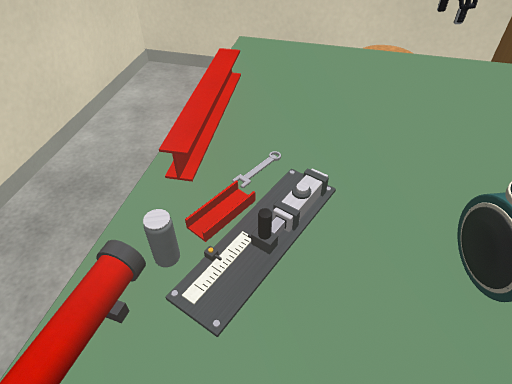

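Top view: gauge runs from the button (288,233) via the post top (231,210) to the scale, with the tab's brass screw at (214,173). The can is at (205,130), the offcut at (263,166) and the spanner at (330,185). I'll enlarge the view to fit the pose precisely.

```bash
python3 - <<'E'
from h import *
a=cv2.imread("pics/top0.png")[145:270,150:345]; cv2.imwrite("pics/top0c.png",cv2.resize(a,None,fx=4,fy=4,interpolation=cv2.INTER_CUBIC))
b=cv2.imread("pics/side0.png")[160:340,160:345]; cv2.imwrite("pics/side0c.png",cv2.resize(b,None,fx=3.3,fy=3.3,interpolation=cv2.INTER_CUBIC))
E
```

```text
(no output)
```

View pics/top0c.png

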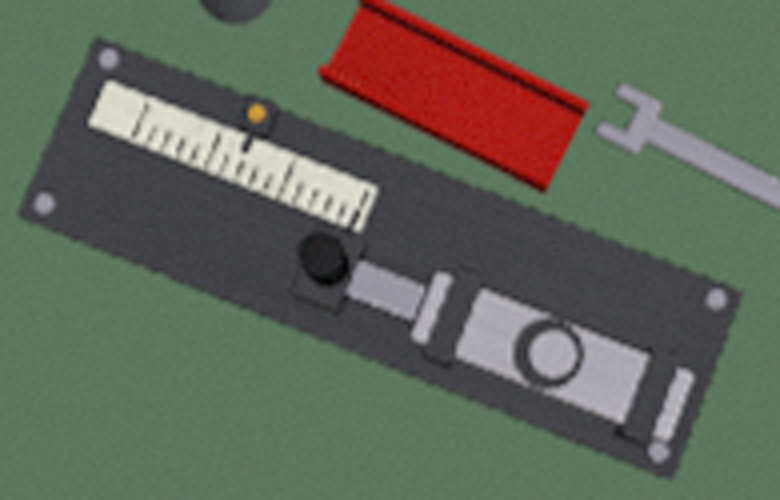

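View pics/side0c.png

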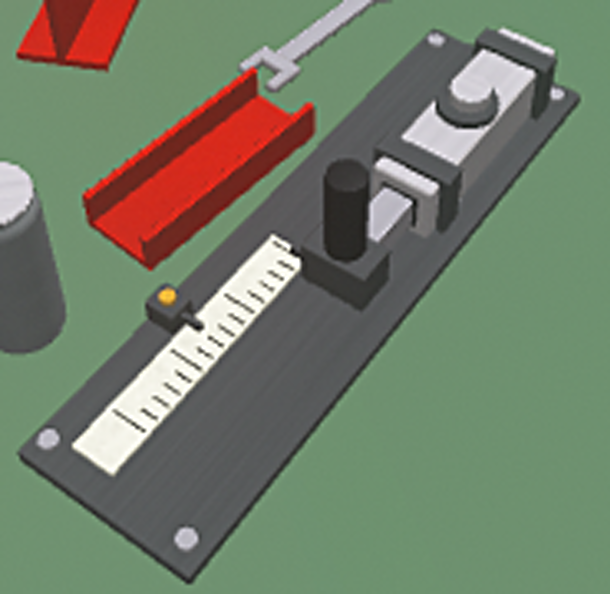

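```bash
cat >> h.py <<'E'
T=lambda u,v:np.array([u/4+150-.4,v/4+145-.4]); S=lambda u,v:np.array([u/3.3+160-.35,v/3.3+160-.35])
def G(p,X):
    c,s=np.cos(p[2]),np.sin(p[2]); return np.array([p[0]+c*X[0]-s*X[1],p[1]+s*X[0]+c*X[1],X[2]])
def Ginv(p,W):
    c,s=np.cos(p[2]),np.sin(p[2]); d=W[0]-p[0],W[1]-p[1]; return np.array([c*d[0]+s*d[1],-s*d[0]+c*d[1],W[2]])
E
python3 - <<'E'
from h import *
from scipy.optimize import least_squares as LS
np.set_printoptions(precision=4,suppress=True)
C=[(.25,-.085,.01),(-.19,-.085,.01),(-.19,.041,.01),(.25,.041,.01),(-.0925,0,.07),(.05,0,.114)]
t=[T(97,38),T(741,292),T(672,478),T(20,215),T(553,352),T(322,255)]
s=[S(20,456),S(430,30),S(580,97),S(190,581),S(473,90),S(347,170)]
def f(p): return np.concatenate([px("top",G(p,c))-a for c,a in zip(C,t)]+[px("side",G(p,c))-a for c,a in zip(C,s)])
r=LS(f,[.56,.02,.9]);p=r.x;print(p,r.cost);print(r.fun.reshape(2,6,2))
np.save("p.npy",p)
print("button",G(p,C[4]),"post",G(p,C[5]),"dir",G([0,0,p[2]],(1,0,0)))
# triangulate tab tip
for n,a,b in(("tab",T(247,148),S(200,325)),("ptr",T(358,215),S(289,248)),("screw",T(257,113),S(168,297))):
    q=LS(lambda X:np.concatenate([px("top",X)-a,px("side",X)-b]),[.65,.1,.03]);print(n,Ginv(p,q.x),q.fun)
for n,uv in (("l50",T(365,200)),("l100",T(288,178)),("l150",T(213,148)),("l200",T(140,120))): print(n,Ginv(p,ray("top",uv,.011)))
st=ctrl.get_state();print(st["position"],st["tool_rot"],st["wrist_force"])
E
```

```text
[0.5815 0.0323 1.2044] 7.540252979091782
[[[-0.7763 -0.7205]
  [ 0.9154 -0.6561]
  [ 0.333   0.888 ]
  [-1.5968  0.5605]
  [ 0.0694  0.2654]
  [-0.3806 -0.2342]]

 [[-1.1341 -1.0073]
  [ 0.5834 -0.9617]
  [ 0.5613 -1.0209]
  [ 0.4287 -0.0076]
  [-0.7022 -0.766 ]
  [ 0.4496  1.5042]]]
button [ 0.5484 -0.0541  0.07  ] post [0.5994 0.079  0.114 ] dir [0.3582 0.9336 0.    ]
tab [ 0.1289 -0.0518  0.0189] [ 0.0348  0.2822 -0.2187 -0.0484]
ptr [ 0.0501 -0.0412  0.0185] [-0.0851 -1.0087  0.8286  0.1796]
screw [ 0.13   -0.0738  0.0304] [-0.0114 -0.0804  0.0629  0.014 ]
l50 [ 0.0493 -0.0501  0.011 ]
l100 [ 0.0994 -0.0453  0.011 ]
l150 [ 0.1506 -0.0455  0.011 ]
l200 [ 0.2005 -0.0451  0.011 ]
[ 0.2559 -0.6246  0.2313] [0.9812 0.1932 0.     0.    ] [-0.3604 -0.2313 -0.1971]
```

Fit is good: the tab sits at gauge joint ≈ 0.079. Next I shut the jaw and move above the button, turning so the jaws close along the gauge's x.

Call:
send_rows([
  [0.49, 0.95, 0],
  [0.49, 0.95, 0],
  [0.49, 0.95, 0],
  [0.49, 0.95, 0],
  [0.49, 0.95, 0],
  [0.49, 0.95, 0],
  [0.49, 0.95, 0],
  [0.49, 0.95, 0],
  [0.49, 0.95, 0],
  [0.49, 0.95, 0],
  [0.49, 0.95, 0],
  [0.49, 0.95, 0],
  [0.49, 0.95, 0],
  [0.49, 0.95, 0],
  [0.49, 0.95, 0],
  [0.49, 0.95, 0],
  [0.49, 0.95, 0],
  [0.49, 0.95, 0],
  [0.49, 0.95, 0],
  [0.45, 0.95, 0],
], jaw=[0, 0, 0, 0, 0, 0, 0, 0, 0, 0, 0, 0, 0, 0, 0, 0, 0, 0, 0, 0], turn=[-0.43, -0.43, -0.43, -0.43, -0.43, -0.43, -0.43, -0.43, -0.43, -0.43, -0.43, -0.43, -0.43, -0.43, -0.43, -0.43, -0.43, -0.43, -0.43, -0.43])

```text
t: 2.57
position: [0.5492, -0.053, 0.2315]
tool_rot: [0.984, -0.181, 0.0, -0.0]
wrist_force: [-0.1, -1.1, 0.8]
opening: -0.0004
finger_force: 0.0
```

Call:
send_rows([
  [0, 0, -0.9],
  [0, 0, -0.9],
  [0, 0, -0.9],
  [0, 0, -0.9],
  [0, 0, -0.9],
  [0, 0, -0.4],
  [0, 0, 0],
  [0, 0, 0],
], jaw=[0, 0, 0, 0, 0, 0, 0, 0], turn=[0, 0, 0, 0, 0, 0, 0, 0])

```text
t: 3.23
position: [0.5489, -0.0547, 0.085]
tool_rot: [0.984, -0.18, -0.0, -0.0]
wrist_force: [0.6, 0.4, 0.7]
opening: 0.0003
finger_force: 0.0
```

Call:
send_rows([
  [0, 0, -0.2],
  [0, 0, -0.2],
  [0, 0, -0.1],
  [0, 0, -0.06],
  [0, 0, -0.06],
  [0, 0, -0.04],
  [0, 0, 0],
  [0, 0, 0],
], jaw=[0, 0, 0, 0, 0, 0, 0, 0], turn=[0, 0, 0, 0, 0, 0, 0, 0])

```text
t: 3.9
position: [0.5489, -0.0547, 0.0648]
tool_rot: [0.984, -0.18, 0.0, 0.0]
wrist_force: [0.6, -1.2, 3.6]
opening: 0.0003
finger_force: 1.9
```

Call:
send_rows([
  [0, 0, -0.03],
  [0, 0, -0.02],
  [0, 0, 0],
  [0, 0, 0],
  [0, 0, 0],
], jaw=[0, 0, 0, 0, 0], turn=[0, 0, 0, 0, 0])

```text
t: 4.32
position: [0.5489, -0.0547, 0.0632]
tool_rot: [0.984, -0.18, 0.0, 0.0]
wrist_force: [3.0, -1.7, 4.4]
opening: -0.0002
finger_force: 2.4
```

```bash
python3 - <<'E'
from h import *
p=np.load("p.npy")
print(ctrl.get_state()["wrist_force"])
b=save("side","side1")
for d in (0,.022): print(px("side",G(p,(.05+d,0,.114))))
a=cv2.imread("pics/side1.png")[160:340,160:345]; cv2.imwrite("pics/side1c.png",cv2.resize(a,None,fx=3.3,fy=3.3,interpolation=cv2.INTER_CUBIC))
E
```

```text
[ 2.96600736 -1.65097453  4.38693115]
[265.25109387 212.66938025]
[258.41565651 220.02367889]
```

View pics/side1c.png

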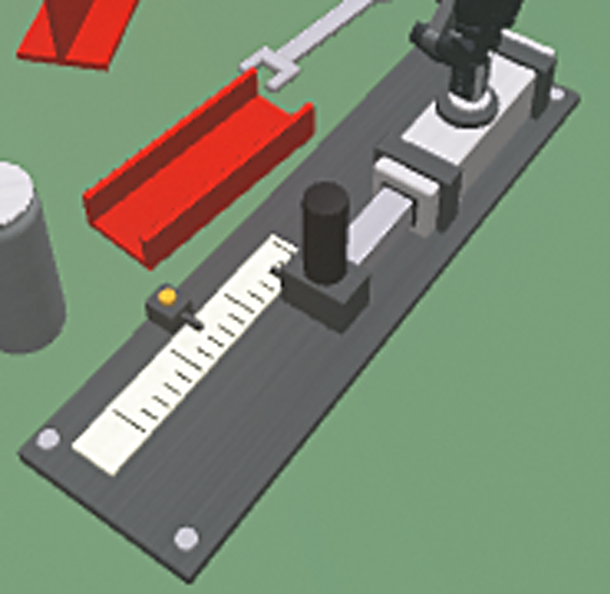

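The arm sprang free: the post top moved from (347,170) to (325,193) in the crop, about 20 mm. Now I lift, open the jaw and go over the post.

Call:
send_rows([
  [0, 0, 0.5],
  [0, 0, 0.9],
  [0, 0, 0.9],
  [0, 0, 0.9],
  [0, 0, 0.7],
  [0.32, 0.85, 0],
  [0.32, 0.85, 0],
  [0.32, 0.85, 0],
  [0.32, 0.85, 0],
  [0.32, 0.85, 0],
  [0.33, 0.86, 0],
  [0, 0, 0],
  [0, 0, 0],
], jaw=[0, 0, 0.9, 0.9, 0.9, 0.9, 0.9, 0.9, 0.9, 0.9, 0.9, 0.9, 0.9], turn=[0, 0, 0, 0, 0, 0, 0, 0, 0, 0, 0, 0, 0])

```text
t: 5.45
position: [0.6062, 0.0997, 0.1789]
tool_rot: [0.984, -0.179, -0.001, 0.0]
wrist_force: [-0.7, -0.6, 0.3]
opening: 0.0767
finger_force: 0.0
```

```bash
python3 - <<'E'
from h import *
s=ctrl.get_state(); print(s["position"],s["opening"],Ginv(np.load("p.npy"),s["position"]))
a=save("side","side2")
cv2.imwrite("pics/side2c.png",cv2.resize(cv2.imread("pics/side2.png")[130:340,160:345],None,fx=2.8,fy=2.8,interpolation=cv2.INTER_CUBIC))
E
```

```text
[0.60617361 0.09967287 0.17889544] 0.07669979491652171 [0.07176014 0.00109727 0.17889544]
```

View pics/side2c.png

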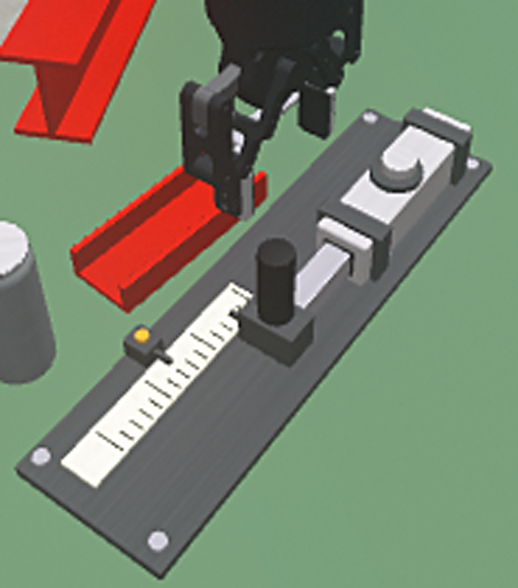

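The jaws straddle the post along the gauge's x, with the post top at (276,250) in the crop. Descend and grip.

Call:
send_rows([
  [0, 0, -0.8],
  [0, 0, -0.8],
  [0, 0, -0.7],
  [0, 0, -0.6],
  [0, 0, -0.5],
  [0, 0, -0.3],
  [0, 0, 0],
  [0, 0, 0],
], jaw=[0.9, 0.9, 0.9, 0.9, 0.9, 0.9, 0.9, 0.9], turn=[0, 0, 0, 0, 0, 0, 0, 0])

```text
t: 6.17
position: [0.6064, 0.0981, 0.0692]
tool_rot: [0.984, -0.18, -0.0, 0.0]
wrist_force: [-0.0, -0.0, 1.4]
opening: 0.0769
finger_force: 0.0
```

Call:
send_rows([
  [0, 0, 0],
  [0, 0, 0],
  [0, 0, 0],
  [0, 0, 0],
  [0, 0, 0],
  [0, 0, 0],
  [0, 0, 0],
  [0, 0, 0],
  [0, 0, 0],
  [0, 0, 0],
  [0, 0, 0],
  [0, 0, 0],
], jaw=[0.2, 0.0, 0, 0, 0, 0, 0, 0, 0, 0, 0, 0], turn=[0, 0, 0, 0, 0, 0, 0, 0, 0, 0, 0, 0])

```text
t: 7.17
position: [0.6069, 0.0988, 0.0698]
tool_rot: [0.984, -0.18, 0.0, -0.0]
wrist_force: [-0.9, 0.1, 6.2]
opening: 0.0246
finger_force: 58.9
```

```bash
python3 - <<'E'
from h import *
s=ctrl.get_state(); g=Ginv(np.load("p.npy"),s["position"]);print(s["position"],s["opening"],s["wrist_force"],g, "need x",(.129-g[0])*1000)
E
```

```text
[0.60685082 0.09882788 0.06976944] 0.02464555339194341 [-0.91890767  0.09684981  6.21093672] [0.07121384 0.0001623  0.06976944] need x 57.78615868104879
```

Call:
send_rows([
  [0.05, 0.14, 0],
  [0.08, 0.21, 0],
  [0.1, 0.26, 0],
  [0.1, 0.26, 0],
  [0.1, 0.26, 0],
  [0.1, 0.26, 0],
  [0.08, 0.21, 0],
  [0.06, 0.15, 0],
  [0, 0, 0],
  [0, 0, 0],
  [0, 0, 0],
], jaw=[0, 0, 0, 0, 0, 0, 0, 0, 0, 0, 0], turn=[0, 0, 0, 0, 0, 0, 0, 0, 0, 0, 0])

```text
t: 8.08
position: [0.6271, 0.151, 0.0697]
tool_rot: [0.984, -0.18, 0.001, 0.0]
wrist_force: [-0.3, -2.7, 5.9]
opening: 0.025
finger_force: 59.0
```

```bash
python3 - <<'E'
from h import *
s=ctrl.get_state(); g=Ginv(np.load("p.npy"),s["position"]);print(s["position"],s["opening"],s["wrist_force"],g)
save("side","side3");save("top","top3")
a=cv2.imread("pics/side3.png")[225:285,190:270];b=cv2.imread("pics/top3.png")[150:210,190:270]
cv2.imwrite("pics/c3.png",np.vstack([cv2.resize(i,(400,300),interpolation=cv2.INTER_CUBIC) for i in(a,b)]))
E
```

```text
[0.62707508 0.15102892 0.06974644] 0.02498618172522346 [-0.31627665 -2.65135449  5.91139973] [ 1.27195404e-01 -1.93488259e-05  6.97464389e-02]
```

View pics/c3.png

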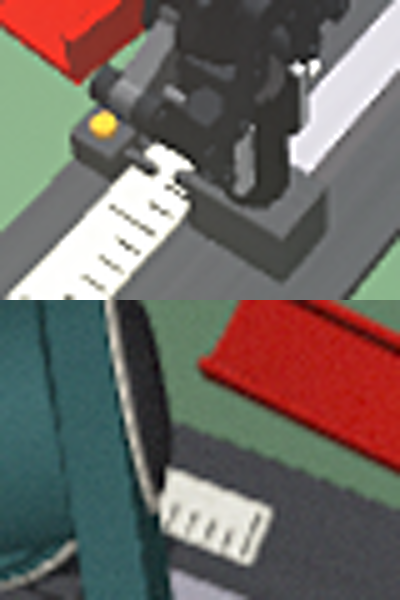

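The side crop shows the tab blade near (140,150) and the pointer tip near (178,180). The top view is blocked by the arm. I'll zoom the side view with predicted cross-lines.

```bash
python3 - <<'E'
from h import *
p=np.load("p.npy")
im=cv2.imread("pics/side3.png");im0=cv2.imread("pics/side0.png")
x0,y0,k=200,238,10
def crop(i): return cv2.resize(i[y0:y0+30,x0:x0+40],None,fx=k,fy=k,interpolation=cv2.INTER_CUBIC)
o=[]
for i in(im0,im):
    c=crop(i)
    for gx,col in((.124,(255,0,0)),(.129,(0,0,255)),(.134,(0,160,0))):
        e=[tuple(int(v) for v in (px("side",G(p,(gx,y,.0188)))+.5-[x0,y0])*k) for y in(-.075,-.02)]
        cv2.line(c,*e,col,1)
    o.append(c)
cv2.imwrite("pics/z3.png",np.hstack(o))
E
```

```text
(no output)
```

View pics/z3.png

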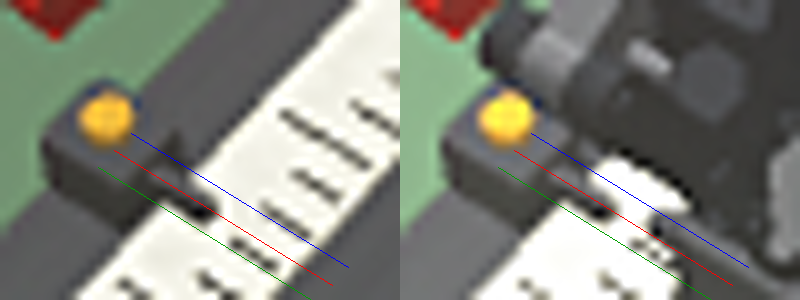

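```bash
cat > ortho.py <<'E'
from h import *
p=np.load("p.npy"); k=6.5
def ortho(im,x0,xw=.04,y0=-.08,yw=.09,z=.0188):
    W,H=int(xw*1000*k),int(yw*1000*k)
    src=np.float32([px("side",G(p,(x,y,z))) for x,y in((x0,y0),(x0+xw,y0),(x0+xw,y0+yw),(x0,y0+yw))])
    M=cv2.getPerspectiveTransform(np.float32([[0,0],[W,0],[W,H],[0,H]]),src)
    o=cv2.warpPerspective(im,M,(W,H),flags=cv2.INTER_CUBIC|cv2.WARP_INVERSE_MAP)
    for i in range(5,int(xw*1000),5): cv2.line(o,(int(i*k),0),(int(i*k),H),(0,0,255) if i==20 else (200,120,0),1)
    return o
E
python3 - <<'E'
from ortho import *
a=cv2.imread("pics/side0.png");b=cv2.imread("pics/side3.png")
cv2.imwrite("pics/o3.png",np.hstack([ortho(a,.03),ortho(a,.109),ortho(b,.109)]))
E
```

```text
(no output)
```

View pics/o3.png

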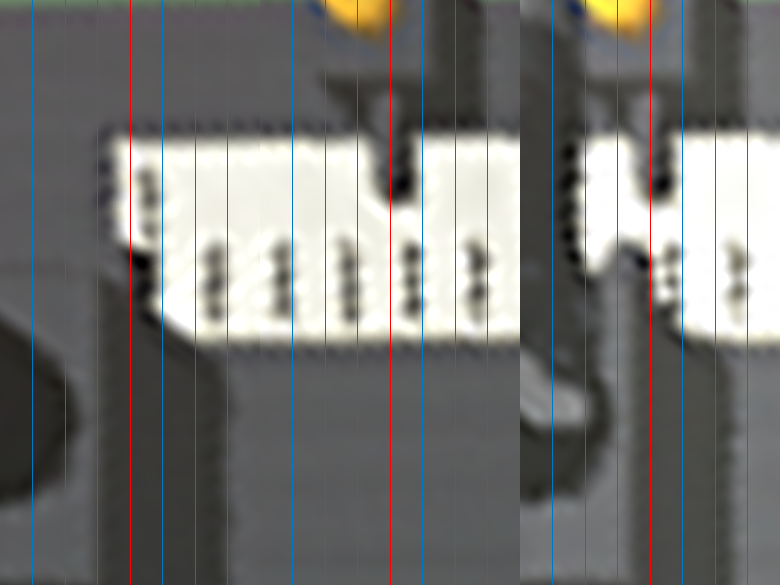

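```bash
cat > edge.py <<'E'
from h import *
from scipy.ndimage import gaussian_filter1d as gf
p=np.load("p.npy"); c=ctrl.calibration("side")
def prof(n,xs,ys,z):
    P=np.array([[px("side",G(p,(x,y,z))) for x in xs] for y in ys],np.float32)
    g=cv2.cvtColor(cv2.imread(f"pics/{n}.png"),cv2.COLOR_BGR2GRAY).astype(np.float32)
    return gf(np.median(cv2.remap(g,P[...,0],P[...,1],cv2.INTER_CUBIC),0),3)
def head(n,d,y=(.012,.021)):  # head's front top edge (light top to dark face)
    xs=np.arange(.055,.075,.0002)+d; q=prof(n,xs,np.arange(*y,.001),.05); g=np.gradient(q)
    i=np.argmin(g); return xs[i]-.065, q[::10].round()
def bot(n,d,z=.0188,y=(.0,.020)): # face bottom edge
    xs=np.arange(.06,.076,.0002)+d; q=prof(n,xs,np.arange(*y,.001),z); g=np.gradient(q); return xs[np.argmax(g)]-.065
E
python3 - <<'E'
from edge import *
np.set_printoptions(suppress=True)
for n,d in(("side0",0),("side1",.02),("side2",.02),("side3",.077)):
    for y in((.012,.021),(.006,.015)): print(n,y,*head(n,d,y),bot(n,d),bot(n,d,y=(-.018,.0)))
E
```

```text
Traceback (most recent call last):
  File "edge.py", line 12, in bot
    xs=np.arange(.06,.076,.0002)+d; q=prof(n,xs,np.arange(*y,.001),z); g=np.gradient(q); return xs[np.argmax(g)]-.065
                                      ~~~~^^^^^^^^^^^^^^^^^^^^^^^^^^^
  File "edge.py", line 5, in prof
    P=np.array([[px("side",G(p,(x,y,z))) for x in xs] for y in ys],np.float32)
                 ~~^^^^^^^^^^^^^^^^^^^^^
  File "h.py", line 6, in px
    c=ctrl.calibration(cam); v=np.array(c["K"])@(np.array(c["R"])@np.array(X)+np.array(c["t"])); return v[:2]/v[2]
ValueError: time passes only in moves, steps and waits
```

```bash
sed -i 's/^import numpy.*/import numpy as np, cv2\nfrom functools import cache\ncal=cache(ctrl.calibration)/; s/c=ctrl.calibration(cam)/c=cal(cam)/; ' h.py; sed -i 's/; c=ctrl.calibration("side")//' edge.py
python3 - <<'E'
from edge import *
np.set_printoptions(suppress=True)
for n,d in(("side0",0),("side1",.02),("side2",.02),("side3",.077)):
    for y in((.012,.021),(.006,.015)): print(n,y,*head(n,d,y),bot(n,d),bot(n,d,y=(-.018,.0)))
E
```

```text
side0 (0.012, 0.021) -0.00020000000000006124 [92. 92. 91. 91. 91. 72. 56. 55. 56. 56.] -2.7755575615628914e-17 -0.0004000000000000392
side0 (0.006, 0.015) -0.00020000000000006124 [70. 89. 91. 91. 92. 73. 56. 55. 56. 57.] -2.7755575615628914e-17 -0.0004000000000000392
side1 (0.012, 0.021) 0.020599999999999938 [101. 101. 102. 101. 103.  91.  67.  62.  64.  64.] 0.020599999999999966 0.020599999999999966
side1 (0.006, 0.015) 0.020599999999999938 [ 64.  89. 101. 101. 104.  93.  68.  62.  64.  64.] 0.020599999999999966 0.020599999999999966
side2 (0.012, 0.021) 0.020599999999999938 [101. 102. 102. 101. 103.  91.  67.  62.  64.  64.] 0.020599999999999966 0.020599999999999966
side2 (0.006, 0.015) 0.020799999999999944 [ 64.  90. 101. 101. 104.  94.  68.  62.  64.  64.] 0.020599999999999966 0.020599999999999966
side3 (0.012, 0.021) 0.07679999999999992 [116. 116. 116. 116. 115.  90.  72.  73.  74.  74.] 0.07659999999999995 0.07679999999999998
side3 (0.006, 0.015) 0.07659999999999995 [ 99.  98. 112. 117. 117.  91.  72.  74.  75.  74.] 0.07659999999999995 0.07679999999999998
```

```bash
python3 - <<'E'
from edge import *
np.set_printoptions(suppress=True)
def e(n,x0,ys,z,w=.008):
    xs=np.arange(x0-w,x0+w,.0002);q=prof(n,xs,np.arange(*ys,.0007),z);g=np.gradient(q)
    return xs[np.argmin(g)]-.06,xs[np.argmax(g)]-.06,q[::8].round()
for n in("side0","side3"):
    for z in(.026,.028,.030): print(n,"top",z,e(n,.139,(-.082,-.066),z))
    print(n,"base",e(n,.139,(-.082,-.066),.010))
for y in((-.060,-.054),(-.056,-.052)):
  for z in (.0135,.0188): print("blade",[v+.01 for v in e("side0",.129,y,z,.006)[:2]])
for z in (.0135,.0188): print("ptr",[v+.01 for v in e("side0",.051,(-.040,-.030),z,.004)[:2]])
E
```

```text
side0 top 0.026 (np.float64(0.07180000000000003), np.float64(0.08620000000000044), array([126.,  99.,  88.,  89.,  88.,  72.,  57.,  56.,  55.,  58.,  72.],
      dtype=float32))
side0 top 0.028 (np.float64(0.07280000000000006), np.float64(0.08640000000000045), array([147., 121.,  92.,  87.,  90.,  83.,  64.,  56.,  56.,  55.,  59.],
      dtype=float32))
side0 top 0.03 (np.float64(0.07320000000000007), np.float64(0.0778000000000002), array([166., 145., 107.,  88.,  88.,  90.,  76.,  59.,  56.,  56.,  56.],
      dtype=float32))
side0 base (np.float64(0.07180000000000003), np.float64(0.07920000000000024), array([67., 59., 56., 55., 55., 71., 90., 94., 92., 91., 91.],
      dtype=float32))
side3 top 0.026 (np.float64(0.07180000000000003), np.float64(0.08620000000000044), array([159., 126., 111., 112., 112.,  91.,  73.,  71.,  71.,  74.,  91.],
      dtype=float32))
side3 top 0.028 (np.float64(0.07300000000000006), np.float64(0.08640000000000045), array([181., 152., 117., 110., 114., 105.,  81.,  71.,  71.,  71.,  76.],
      dtype=float32))
side3 top 0.03 (np.float64(0.07320000000000007), np.float64(0.0778000000000002), array([202., 181., 135., 111., 110., 113.,  97.,  75.,  71.,  72.,  71.],
      dtype=float32))
side3 base (np.float64(0.07180000000000003), np.float64(0.07920000000000024), array([ 84.,  74.,  71.,  71.,  71.,  90., 113., 118., 116., 115., 115.],
      dtype=float32))
blade [np.float64(0.07400000000000002), np.float64(0.0802000000000002)]
blade [np.float64(0.07580000000000008), np.float64(0.08280000000000028)]
blade [np.float64(0.07400000000000002), np.float64(0.08040000000000021)]
blade [np.float64(0.07620000000000009), np.float64(0.08300000000000028)]
ptr [np.float64(-0.0022000000000000023), np.float64(0.0009999999999999783)]
ptr [np.float64(0.0009999999999999783), np.float64(0.0037999999999999614)]
```

Sub-pixel edges give the arm at 0.0768 and the tab at 0.0792, so I draw out 2.4 mm more.

Call:
send_rows([
  [0.015, 0.04, 0],
  [0.015, 0.035, 0],
  [0, 0, 0],
  [0, 0, 0],
  [0, 0, 0],
  [0, 0, 0],
], jaw=[0, 0, 0, 0, 0, 0], turn=[0, 0, 0, 0, 0, 0])

```text
t: 8.68
position: [0.6279, 0.1532, 0.0698]
tool_rot: [0.984, -0.18, 0.001, 0.0]
wrist_force: [-0.5, -2.8, 5.3]
opening: 0.0246
finger_force: 59.0
```

```bash
python3 - <<'E'
from edge import *
save("side","side4"); s=ctrl.get_state()
print(s["t"],Ginv(p,s["position"]),s["wrist_force"])
for y in((.012,.021),(.006,.015)): print(head("side4",.079,y)[0],bot("side4",.079),bot("side4",.079,y=(-.018,.0)))
E
```

```text
8.7333 [ 1.29525996e-01 -2.33007640e-05  6.97734463e-02] [-1.35774096 -2.55301037  5.15697749]
0.07879999999999993 0.07899999999999996 0.07899999999999996
0.07899999999999996 0.07899999999999996 0.07899999999999996
```

The arm reads 0.0790 and the tab 0.0792, and the tab has not moved. They are in line and the post is held, so I hand in.

```bash
python3 -c "
from bench import ctrl
print(ctrl.close_job())"
```

```text
the job is handed in; nothing more can be done
None
```

The lock was pressed and the arm sprang free. I drew it out to the index tab (arm 0.0790 m, tab 0.0792 m by camera), and the job was handed in with the post still gripped; no verdict was returned.

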